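# Put the salt shaker in the cupboard's door rack

## Robot

A 7-joint arm with a two-finger parallel gripper is mounted at the origin on the work surface. World frame = base frame: x ahead of the robot, y to its left, z up, the work surface at z = 0. Lengths are in m, angles in rad, forces in N, time in s.
With the tool pointing down it reaches from about 0.425 to 0.825 m from the base axis. Payload 3.6 kg.
Tool frame: the origin (TCP) lies midway between the tips of the shut fingers; the grasp point (between the pads) lies 19 mm behind it; z points along the fingers, x is the direction in which the jaws open and shut, and the axes are right-handed (so a half turn about z gives the same grasp; the last joint's range is limited). The gripper opens to 85 mm and grips with 20 to 120 N. Pads are 22 mm wide; open, the fingers measure 114 mm over their backs; the gripper's body (76 mm by 85 mm) begins 54 mm behind the grasp point. The pads swing forward as they close: fully open they stand 13 mm farther back than shut.
Start: joints at [-1.371, 0.615, -0.013, 1.423, 0.008, 1.103, -0.04], TCP at [0.145, 0.633, 0.21] pointing down, gripper open.
Joint ranges: [-3.12, 3.12], [-0.3, 2.06], [-1.34, 1.32], [0.26, 2.42], [-1.36, 4.5], [0.01, 1.98], [-2.84, 2.84]. Speed limits (rad/s): [2.79, 2.79, 3.14, 3.14, 3.14, 3.14, 3.14].

## Interface

Orientations are given as a unit quaternion [w, x, y, z].
In Python, from plant import ctrl gives the robot as it stands. Calls block until the motion is done:
- ctrl.move_to(position, orientation): joint-space move of the TCP to a pose.
- ctrl.movel(position, rotation=None, vel=0.15, stop_force=None): straight line of the TCP; rotation=None keeps the orientation; vel is the mean speed in m/s. With stop_force (N) it stops when the force on the tool has changed by that much, and returns True; else False.
- ctrl.goto_joints(angles): joint-space move.
- ctrl.command_gripper(opening, grasp_force=None): opening from 0.0 (shut) to 1.0 (fully open); grasp_force is the grip in N (None keeps the last); returns when the fingers have stopped.
- ctrl.sleep(seconds).
- ctrl.ik(position, orientation): joint angles nearest the present ones, or None.
- ctrl.get_state(): the state.
- ctrl.capture(name): name is "side" or "top" or "wrist"; returns (picture, depth): 400x640x3 uint8, red, green, blue; 400x640 float32, m along the optical axis (not along the pixel's ray), 0 where there is no reading.
- ctrl.camera_model(name): a dict with "camera_matrix" (3x3 intrinsics, pixels), "origin" and "attitude" of the camera in the world. Camera axes: x right, y down, z forward; pixel columns grow to the right and rows downward; lengths in m; the calibration is good to about 2 mm. The wrist camera is an equidistant fisheye: a pixel r from the principal point sees the ray r / f radians off the axis. A picture is of the moment at which its call begins: read the wrist's pose just before it. camera_model takes no time and is no camera call; for the wrist camera it gives the pose at the moment of the call.
A pose or a line that the arm cannot do raises ctrl.PlanningError and nothing moves.
- ctrl.hand_in(): hands the job in, once; it reports no verdict.
The state is a dict: "clock": time; "q": joint angles; "qd": joint speeds; "effort": joint torques, N m; "ee_pos": TCP position; "ee_rot": TCP orientation; "wrist_force": force on the tool from outside, world axes, zero at the start; "moment": the same for the moment, N m; "width": opening from 0.0 (shut) to 1.0 (fully open).
Only numpy, scipy, OpenCV 4.12 (cv2) and the standard library are available. Lean on these libraries where they do the work, as an engineer would, in place of code of your own. Each camera call takes 0.05 s, during which the arm holds its last target. There are 200 camera calls.

## Task

Pull the little cupboard's door open past its roller catch, stand the tall metal salt shaker upright in the rack on the inside of the door, and push the door shut again until the catch snaps and it is fully closed. Keep the shaker upright all the way, and leave the ramekin and the jar on the counter where they stand.

Things in the scene. Friction and masses are not known exactly. Their poses are not given: they have to be found in the camera images.
- cupboard: Small grey metal cupboard fixed to the counter on the robot's left: 190 mm deep, 220 wide, 205 high, closed on top. Origin: centre of its underside, on the counter. Its -x points out of the front, where the door is (towards the robot's right, world -y, within 15 degrees); +y along the front to the hinge, at the end near the robot; z up.
- door (a joint): Door angle, rad, upright hinge: 0 = shut (as at the start), grows as it swings out (clockwise from above), stop at 1.9. Below about 0.10 rad a sprung roller inside the cupboard bears on a head on the door: about 8 N at the handle to pull out or push in; under 0.035 rad it draws the door shut. Farther out the door swings lightly (0.08 Nm friction) and stays where left.
- door_hinge (a point): Point on the hinge axis, 190 mm above the counter. Turns with the door: -x points out of the outer face, +x out of the inner face, -y from hinge to free edge, z up; door shut, these are the cupboard's axes. Aluminium door: 212 mm wide, 12 thick, top edge 196 above the counter, 0.9 kg; the axis lies in the plane of its inner face.
- door_handle (a point): Grip point on the door's handle, a dark upright round bar 12 mm thick, 110 long, near the free edge. Point on its centre line, 190 mm above the counter, 15 below its free top end; 180 mm from the hinge along -y and 57 along -x, so 45 off the outer face. Two 8 mm pins, at heights 115 and 165 mm, join it to the door. Axes as door_hinge.
- rack_floor (a point): Centre of the floor (upper side) of the open-topped steel rack on the door's inner face: 50 mm above the counter, 40 from the inner face, 95 from the hinge axis. Inside it is 80 mm deep (its x) and 122 wide (its y, along the door); fence and ends rise 36 above the floor. Axes as door_hinge. Inside the cupboard when shut, 147 mm below its roof.
- shaker: The salt shaker: plain round metal can with a domed top, 52 mm in diameter, 130 high (straight up to 112), about 0.3 kg, loose on the counter at the robot's right. Taller and slimmer than the ramekin and the jar beside it. Origin: centre of its underside; z up its axis.
- ramekin: Terracotta ramekin, 84 mm across, 45 mm high; leave it alone. Origin: centre of its underside.
- jar: Low amber glass jar with a metal cap, 64 mm across, 75 mm high; leave it alone. Origin: centre of its underside.
Mind the look-alikes: they are no part of the job. Of the things like the shaker, leave any that is black; of the rest the smaller one is meant.

How it is judged:
On the way, in this order (a step that is already met when the one before it is completed fails the run):
1. the door has been pulled open, clear of its catch (more than 0.6 rad) (value of joint door above 0.6 rad), for 0.2 s.
2. the shaker stands upright on the floor of the door rack (x of shaker in the frame of rack_floor between -0.03 and 0.03 m and y of shaker in the frame of rack_floor between -0.06 and 0.06 m and z of shaker in the frame of rack_floor between -0.008 and 0.008 m and angle between shaker's own z axis and vertical below 0.2 rad), for 0.2 s.
At the end, for the whole second after the job is handed in: The door is shut home on its catch (within 0.025 rad) and at rest, with the shaker standing upright (within 0.2 rad) and still on the floor of the door rack (within 8 mm of its floor height, inside its fence) (all of step 2 and value of joint door below 0.025 rad and velocity of joint door between -0.05 and 0.05 rad/s and linear speed of shaker below 0.03 m/s); the robot touches nothing.
It fails at once if the shaker is tipped by more than 0.6 rad (angle between shaker's own z axis and vertical above 0.6 rad).
It fails at once if the terracotta ramekin is shifted by more than 30 mm or tipped by more than 0.5 rad (distance of ramekin from where it was at the start of the episode above 0.03 m or angle between ramekin's own z axis and vertical above 0.5 rad).
It fails at once if the amber glass jar is shifted by more than 30 mm or tipped by more than 0.5 rad (distance of jar from where it was at the start of the episode above 0.03 m or angle between jar's own z axis and vertical above 0.5 rad).
It also fails if it takes over 67 s, if anything falls off the work surface, if the arm or the gripper's body presses on something with over 40 N, if the wrist force passes 120 N, or if a joint passes its speed limit or range.

## Working session

There is one attempt and no reset: what is moved stays moved. The work goes in short steps, each a Python script; the robot and the scene stay as the last script left them, time stands still between calls to the robot, and variables do not carry over. Pictures are saved under pics/ and viewed, about 8 in all and at most 12, crops included, and the job is handed in when it is done.

```bash
ls; mkdir -p pics
cat > h.py <<'E'
import numpy as np, cv2
from plant import ctrl
from scipy.spatial.transform import Rotation as R
def att(m):
    a=np.array(m["attitude"],float)
    return a if a.shape==(3,3) else R.from_quat(a,scalar_first=True).as_matrix()
def cloud(name):
    m=ctrl.camera_model(name); p,d=ctrl.capture(name); K=np.array(m["camera_matrix"])
    v,u=np.mgrid[0:400,0:640]
    P=np.stack([(u-K[0,2])/K[0,0]*d,(v-K[1,2])/K[1,1]*d,d],-1)
    W=P@att(m).T+np.array(m["origin"]); W[d==0]=np.nan
    return p,W
def save(n,p): cv2.imwrite("pics/"+n,cv2.cvtColor(p,cv2.COLOR_RGB2BGR))
E
python3 - <<'E'
from h import *
for n in("side","top"):
    print(ctrl.camera_model(n)); p,W=cloud(n); save(n+"0.png",p); np.savez(n+"0.npz",p=p,W=W)
print(ctrl.get_state())
E
```

```text
pics
{'camera_matrix': array([[419.33773616,   0.        , 319.84569382],
       [  0.        , 419.33773616, 199.96785967],
       [  0.        ,   0.        ,   1.        ]]), 'origin': array([ 0.87082596, -0.0393332 ,  1.00741456]), 'attitude': array([-0.11070078,  0.67797421,  0.71774982, -0.1137168 ])}
{'camera_matrix': array([[500.83371066,   0.        , 321.89128782],
       [  0.        , 500.83371066, 202.80285283],
       [  0.        ,   0.        ,   1.        ]]), 'origin': array([ 0.33284694, -0.07319226,  1.29619739]), 'attitude': array([-0.08275748,  0.72878394, -0.67589595,  0.07204054])}
{'clock': 0.1, 'q': array([-1.37151967,  0.61584792, -0.01262574,  1.42476984,  0.00807038,
        1.10340483, -0.04038763]), 'qd': array([-6.91458522e-04, -1.62340271e-03,  1.52839022e-03, -2.12248334e-03,
        2.09575590e-05, -2.90401812e-03, -9.56829491e-04]), 'effort': array([ 1.59211424e-03, -4.70385110e+01,  2.60614743e-01, -1.71572864e+01,
        1.01498290e-02,  5.86475653e-03, -1.04429625e-05]), 'ee_pos': array([0.14531885, 0.63277464, 0.20922718]), 'ee_rot': array([ 7.41256427e-04,  7.82237575e-01,  6.22979100e-01, -9.31465842e-04]), 'wrist_force': array([0.71084573, 0.21762459, 0.75596605]), 'moment': array([-0.03823394,  0.01080822, -0.01675629]), 'width': 0.998937509687261}
```

View pics/side0.png

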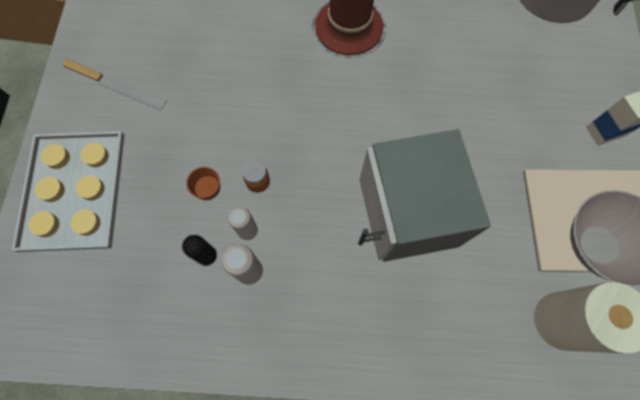

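View pics/top0.png

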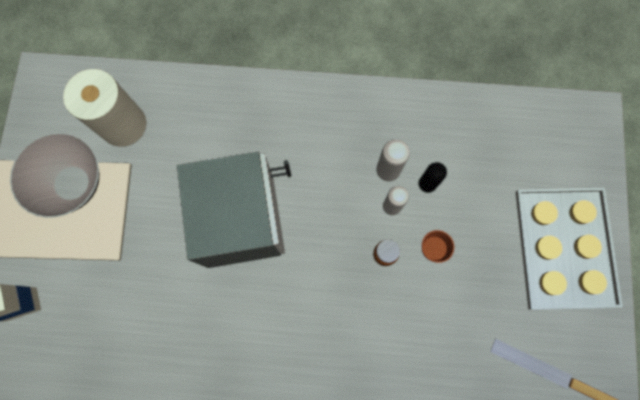

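Run:
```python
from h import *
S=np.load("side0.npz");T=np.load("top0.npz")
for n,D,px in(("side",S,[(238,216),(240,260),(193,243),(204,183),(256,172),(373,150),(458,132),(488,228),(390,253),(361,239),(320,300)]),
 ("top",T,[(398,196),(396,150),(438,170),(438,246),(387,250),(263,155),(280,248),(290,170),(286,162),(320,350),(320,100)])):
    for u,v in px: print(n,(u,v),np.round(D["W"][v,u],3),D["p"][v,u])
```

```text
side (238, 216) [ 0.629 -0.227  0.131] [158 168 172]
side (240, 260) [ 0.73  -0.204  0.168] [157 168 170]
side (193, 243) [ 0.694 -0.315  0.132] [33 32 32]
side (204, 183) [ 0.512 -0.351  0.005] [131  79  48]
side (256, 172) [ 0.503 -0.208  0.078] [136 140 140]
side (373, 150) [0.481 0.057 0.187] [116 122 117]
side (458, 132) [0.438 0.234 0.208] [ 92 102  98]
side (488, 228) [ 0.588  0.367 -0.   ] [109 111 107]
side (390, 253) [0.686 0.108 0.104] [53 53 51]
side (361, 239) [0.67  0.039 0.153] [34 37 38]
side (320, 300) [ 0.785 -0.039 -0.   ] [136 139 135]
top (398, 196) [ 0.622 -0.226  0.129] [186 201 203]
top (396, 150) [ 0.724 -0.211  0.168] [186 202 196]
top (438, 170) [ 0.693 -0.319  0.132] [18 15 15]
top (438, 246) [ 0.528 -0.351  0.002] [143  82  49]
top (387, 250) [ 0.498 -0.212  0.076] [151 160 165]
top (263, 155) [0.68  0.097 0.194] [178 190 184]
top (280, 248) [0.479 0.046 0.11 ] [95 93 87]
top (290, 170) [ 0.705  0.05  -0.002] [ 98 103  99]
top (286, 162) [0.663 0.041 0.208] [63 67 64]
top (320, 350) [ 0.246 -0.066 -0.005] [156 163 159]
top (320, 100) [ 0.913 -0.015 -0.001] [157 165 159]
```

```bash
cat >> h.py <<'E'
from scipy.optimize import least_squares
def circ(P,c,rr):
    for _ in range(5):
        Q=P[abs(np.hypot(*(P[:,:2]-c).T)-rr)<0.006]
        c=least_squares(lambda c:np.hypot(Q[:,0]-c[0],Q[:,1]-c[1])-rr,c,loss="soft_l1",f_scale=0.002).x
    return c,len(Q)
E
python3 - <<'E'
from h import *
for n in("side","top"):
    W=np.load(n+"0.npz")["W"].reshape(-1,3); W=W[np.isfinite(W[:,0])]
    z=W[:,2]
    print(n)
    for nm,c,r,lo,hi in(("shaker",(.627,-.227),.026,.02,.108),("jar",(.5,-.21),.032,.01,.06),("ramekin",(.52,-.351),.042,.01,.043)):
        P=W[(z>lo)&(z<hi)&(np.hypot(W[:,0]-c[0],W[:,1]-c[1])<r+.015)]; print(nm,*circ(P,np.array(c),r))
    P=W[(z>.115)&(np.hypot(W[:,0]-.627,W[:,1]+.227)<.04)]; print("dome",P.mean(0),P[:,2].max())
    P=W[(z>.12)&(np.hypot(W[:,0]-.727,W[:,1]+.21)<.06)]; print("decoy",P.min(0),P.max(0))
    P=W[(z>.199)&(z<.215)&(W[:,1]>.06)&(W[:,1]<.4)&(W[:,0]>.4)&(W[:,0]<.8)]
    print("roof",cv2.minAreaRect(P[:,:2].astype(np.float32)),np.round(cv2.boxPoints(cv2.minAreaRect(P[:,:2].astype(np.float32))),3).tolist(),np.median(P[:,2]))
    P=W[(z>.12)&(W[:,1]>.02)&(W[:,1]<.06)&(W[:,0]>.62)&(W[:,0]<.72)]; print("handle",len(P),np.median(P,0),P[:,2].max())
    P=P[P[:,2]>.18]; print(np.round(P,3).tolist()[:20])
E
```

```text
side
shaker [ 0.62588376 -0.22845261] 237
jar [ 0.49579906 -0.21670846] 243
ramekin [ 0.52961308 -0.34770943] 196
dome [ 0.62945738 -0.22597394  0.12643291] 0.134235455418793
decoy [ 0.69287154 -0.24447689  0.12012882] [ 0.75881019 -0.18018199  0.17142324]
roof ((0.5577186942100525, 0.16522496938705444), (0.22170762717723846, 0.20292037725448608), 14.192889213562012) [[0.42500001192092896, 0.23600000143051147], [0.4749999940395355, 0.03999999910593033], [0.6899999976158142, 0.09399999678134918], [0.6399999856948853, 0.29100000858306885]] 0.20634159497967375
handle 114 [0.66683483 0.04191496 0.17067467] 0.20901484487078437
[[0.659, 0.04, 0.205], [0.66, 0.042, 0.206], [0.659, 0.044, 0.205], [0.662, 0.038, 0.207], [0.662, 0.04, 0.206], [0.662, 0.042, 0.206], [0.662, 0.044, 0.207], [0.661, 0.046, 0.205], [0.663, 0.036, 0.204], [0.664, 0.038, 0.207], [0.663, 0.04, 0.204], [0.664, 0.042, 0.207], [0.663, 0.044, 0.206], [0.664, 0.045, 0.208], [0.665, 0.036, 0.204], [0.666, 0.038, 0.205], [0.666, 0.04, 0.206], [0.665, 0.042, 0.205], [0.666, 0.044, 0.208], [0.665, 0.046, 0.205]]
top
shaker [ 0
[... 366 characters left out ...]
861717224, 0.23899999260902405], [0.47600001096725464, 0.0430000014603138], [0.6909999847412109, 0.09700000286102295], [0.6420000195503235, 0.2930000126361847]] 0.20491587352955964
handle 88 [0.66139127 0.04344394 0.16896235] 0.20910506847439048
[[0.669, 0.047, 0.203], [0.668, 0.044, 0.206], [0.67, 0.042, 0.202], [0.67, 0.04, 0.203], [0.666, 0.048, 0.205], [0.666, 0.046, 0.206], [0.666, 0.044, 0.205], [0.667, 0.042, 0.203], [0.667, 0.04, 0.203], [0.662, 0.048, 0.209], [0.663, 0.046, 0.206], [0.664, 0.044, 0.206], [0.663, 0.041, 0.208], [0.664, 0.039, 0.207], [0.661, 0.048, 0.205], [0.661, 0.046, 0.206], [0.662, 0.044, 0.204], [0.661, 0.041, 0.209], [0.663, 0.039, 0.2], [0.666, 0.038, 0.193]]
```

Run:
```python
import cv2,numpy as np
a=cv2.imread("pics/top0.png")[140:270,170:300]; b=cv2.imread("pics/side0.png")[130:260,350:480]
cv2.imwrite("pics/crop1.png",np.hstack([cv2.resize(x,(400,400),interpolation=2) for x in(a,b)]))
```

```text
(no output)
```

View pics/crop1.png

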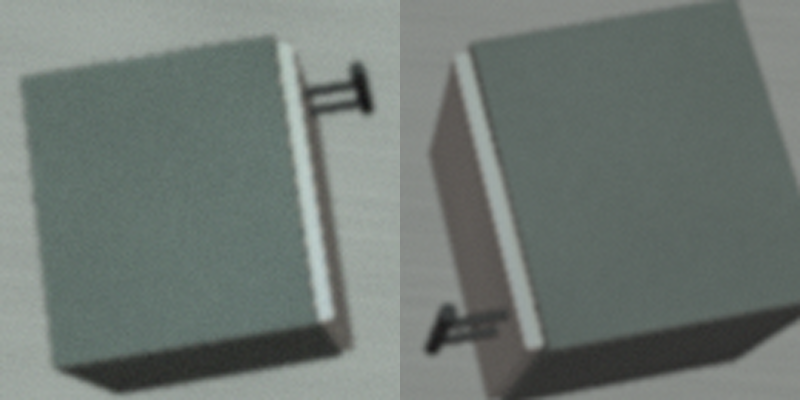

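```bash
cat >> h.py <<'E'
H=np.array([0.476,0.054]); A0=0.245
def ax(th): a=A0-th; return np.array([np.cos(a),np.sin(a)]),np.array([np.sin(a),-np.cos(a)])
def down(psi): return [0,np.cos(psi/2),np.sin(psi/2),0]
def handle(th,z=0.175):
    e,n=ax(th); return [*(H+.18*e+.057*n),z],down(A0-th+np.pi/2)
def rack(th,dx=0,dy=0):
    e,n=ax(th); return H+(.095-dy)*e-(.04+dx)*n
def st(): 
    s=ctrl.get_state(); print("t",round(s["clock"],2),"p",np.round(s["ee_pos"],4),"F",np.round(s["wrist_force"],1),"w",round(s["width"],3)); return s
E
python3 - <<'E'
from h import *
for th in np.arange(0,1.6,.25):
    p,q=handle(th); j=ctrl.ik(p,q); p[2]=.29;j2=ctrl.ik(p,q); print(th,np.round(p,3),None if j is None else np.round(j,2),None if j2 is None else np.round(j2,2))
th=1.45; print(rack(th), ctrl.ik([*rack(th),.13],down(A0-th)),ctrl.ik([*rack(th),.28],down(A0-th)))
print(ctrl.ik([.627,-.227,.08],down(A0-th)),ctrl.ik([.627,-.227,.24],down(A0-th)))
p,q=handle(0)
s=st()
ctrl.command_gripper(0.4,40)
ctrl.movel([*s["ee_pos"][:2],.30],vel=.3)
ctrl.move_to([p[0],p[1],.30],q); st()
ctrl.movel([p[0],p[1],.225],vel=.15); st()
pic,_=ctrl.capture("side"); save("side1.png",pic[150:280,300:430]); 
pic,_=ctrl.capture("wrist"); save("wrist1.png",pic)
E
python3 -c "
import cv2;import numpy as np
a=cv2.resize(cv2.imread('pics/side1.png'),(400,400));b=cv2.resize(cv2.imread('pics/wrist1.png')[:, 120:520],(400,400));cv2.imwrite('pics/c2.png',np.hstack([a,b]))"
```

```text
0.0 [0.664 0.042 0.29 ] [-0.11  0.67  0.02  1.42 -0.02  1.05  1.73] [-0.18  0.59  0.16  1.25 -0.09  1.31  1.79]
0.25 [ 0.656 -0.004  0.29 ] [-0.09  0.66  0.12  1.45 -0.08  1.04  1.61] [-0.18  0.58  0.27  1.28 -0.16  1.3   1.66]
0.5 [ 0.636 -0.047  0.29 ] [-0.09  0.64  0.22  1.51 -0.16  1.01  1.49] [-0.18  0.56  0.39  1.34 -0.21  1.28  1.54]
0.75 [ 0.606 -0.083  0.29 ] [-0.11  0.61  0.34  1.6  -0.23  0.98  1.38] [-0.2   0.53  0.52  1.43 -0.27  1.25  1.41]
1.0 [ 0.568 -0.111  0.29 ] [-0.15  0.58  0.49  1.69 -0.32  0.95  1.28] [-0.24  0.49  0.65  1.53 -0.31  1.23  1.27]
1.25 [ 0.524 -0.129  0.29 ] [-0.24  0.56  0.69  1.8  -0.43  0.93  1.2 ] [-0.3   0.45  0.78  1.63 -0.33  1.19  1.11]
1.5 [ 0.478 -0.135  0.29 ] [-0.33  0.54  0.85  1.92 -0.51  0.91  1.09] [-0.37  0.39  0.88  1.75 -0.33  1.16  0.91]
[ 0.54733441 -0.020407  ] [-0.4240697   0.63599848  0.67324973  1.83371662 -0.51387627  0.8532987
 -0.70323377] [-0.544975    0.49872697  0.86484621  1.63187262 -0.40138086  1.19895611
 -0.79673918]
[-0.05633347  0.87736606  0.71044078  1.5214878  -0.64465308  0.98748534
 -0.36599087] [-0.20406598  0.86066741  1.16555227  1.34399719 -0.78139971  1.42558966
 -0.27769648]
t 0.1 p [0.1453 0.6328 0.2092] F [0.7 0.2 0.8] w 0.999
t 3.87 p [0.6644 0.0439 0.2999] F [-0.3 -0.   0.6] w 0.398
t 4.52 p [0.6651 0.0426 0.2258] F [0.5 0.4 1.2] w 0.398
```

View pics/c2.png

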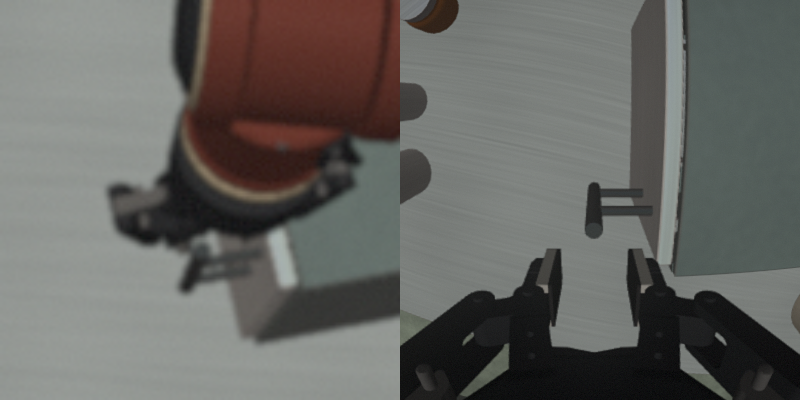

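Run:
```python
from h import *
m=ctrl.camera_model("wrist"); K=np.array(m["camera_matrix"]); 
u,v=314.5,231
d=np.array([u-K[0,2],v-K[1,2]]); r=np.hypot(*d); a=r/K[0,0]
ray=att(m)@np.array([*(d/r*np.sin(a)),np.cos(a)]); o=np.array(m["origin"]); print(o,o+ray*(.205-o[2])/ray[2])
```

```text
[0.58960747 0.0235467  0.39121274] [0.66610582 0.04282201 0.205     ]
```

Run:
```python
from h import *
p,q=handle(0)
print(ctrl.movel(p,q,vel=.1,stop_force=15)); st()
ctrl.command_gripper(0.0,40); st()
for th in np.arange(.1,1.46,.15):
    p,q=handle(th); ctrl.movel(p,q,vel=.08); 
    s=ctrl.get_state(); print(round(th,2),np.round(s["wrist_force"],1),round(s["width"],3),round(s["clock"],1))
st()
pic,W=cloud("top"); save("top2.png",pic); np.savez("top2.npz",p=pic,W=W)
```

```text
False
t 5.27 p [0.665  0.0423 0.1756] F [ 0.3 -0.8  0.6] w 0.399
t 5.62 p [0.6652 0.042  0.1762] F [-0.4 -0.1  3.4] w 0.107
0.1 [ 2.9 17.6  3.7] 0.105 6.0
0.25 [-0.9  1.9  5.9] 0.105 6.5
0.4 [ 0.1 -2.5  5.5] 0.105 7.0
0.55 [-0.5 -1.4  5.2] 0.108 7.5
0.7 [-0.6 -3.1  6.4] 0.104 8.0
0.85 [-0.6 -2.   6.6] 0.106 8.5
1.0 [-1.3 -2.4  7.7] 0.108 9.0
1.15 [-1.1 -1.4  7.3] 0.11 9.5
1.3 [-1.8 -1.6  7.5] 0.104 10.0
1.45 [-2.1 -1.5  8. ] 0.107 10.5
t 10.5 p [ 0.4866 -0.1364  0.176 ] F [-2.1 -1.5  8. ] w 0.107
```

View pics/top2.png

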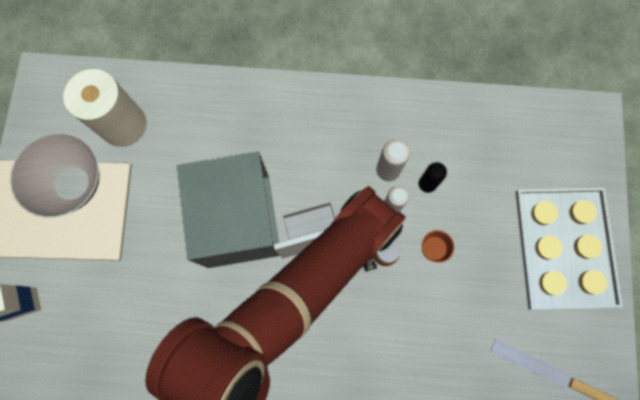

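Run:
```python
from h import *
TH=1.45; psi=A0-TH; q=down(psi); sh=[.6268,-.2272]
print(ctrl.ik([*sh,.30],q) is not None, ctrl.ik([*rack(TH,.005),.30],q) is not None)
ctrl.command_gripper(0.4); p,qh=handle(TH); ctrl.movel([p[0],p[1],.26],qh,vel=.15); st()
ctrl.movel([p[0],p[1],.30],qh,vel=.2)
ctrl.move_to([*sh,.30],q); ctrl.command_gripper(0.9,50); st()
ctrl.movel([*sh,.16],q,vel=.25)
print(ctrl.movel([*sh,.080],q,vel=.1,stop_force=10)); st()
pic,_=ctrl.capture("side"); pic2,_=ctrl.capture("wrist"); save("c3.png",np.hstack([cv2.resize(pic[120:300,150:450],(500,300)),cv2.resize(pic2,(300,300))]))
```

```text
True True
t 11.63 p [ 0.4866 -0.134   0.2593] F [-0.6 -0.4 -0.4] w 0.403
t 13.63 p [ 0.6268 -0.2271  0.3002] F [-0.4  0.2 -0.4] w 0.904
False
t 15.29 p [ 0.6272 -0.2278  0.0807] F [ 0.9  0.2 -0.3] w 0.899
```

View pics/c3.png

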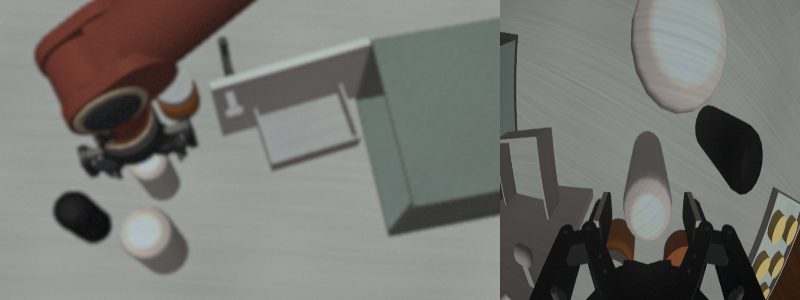

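Run:
```python
from h import *
TH=1.45; q=down(A0-TH)
ctrl.command_gripper(0.0,50); s=st()
ctrl.movel([*s["ee_pos"][:2],.30],q,vel=.15); st()
p,W=cloud("side"); P=W.reshape(-1,3); P=P[np.isfinite(P[:,0])]
D=P[(P[:,2]>.19)&(P[:,2]<.201)&(P[:,0]>.45)&(P[:,0]<.6)&(P[:,1]>-.2)&(P[:,1]<.05)]
e,n=ax(TH)
c=(D[:,:2]-H); print(len(D),"along",np.percentile(c@e,[1,99]),"normal",np.percentile(c@n,[1,50,99]))
vx,vy,x,y=cv2.fitLine(D[:,:2].astype(np.float32),cv2.DIST_HUBER,0,.001,.001).ravel(); print("angle th",A0-np.arctan(vy/vx))
F=P[(P[:,2]>.040)&(P[:,2]<.060)]; c=F[:,:2]-H; a=c@e; b=-(c@n); k=(a>0.02)&(a<.18)&(b>0)&(b<.1)
print("floor",k.sum(),np.percentile(a[k],[1,99]),np.percentile(b[k],[1,99]),np.median(F[k,2]))
F=P[(P[:,2]>.078)&(P[:,2]<.09)]; c=F[:,:2]-H; a=c@e; b=-(c@n); k=(a>0.02)&(a<.18)&(b>0.02)&(b<.1)
print("fence",k.sum(),np.percentile(a[k],[1,99]),np.percentile(b[k],[1,99]))
```

```text
t 15.76 p [ 0.6273 -0.2278  0.0812] F [ 0.9 -0.1  3.7] w 0.579
t 17.38 p [ 0.627  -0.2273  0.2988] F [-0.2 -1.1 -3.5] w 0.577
633 along [0.00523645 0.21026808] normal [0.00016397 0.00545675 0.05479557]
angle th 1.4664781
floor 1433 [0.03505659 0.15452114] [0.00062469 0.08285091] 0.051428722252841896
fence 254 [0.03142554 0.16132429] [0.02179447 0.08355424]
```

Run:
```python
from h import *
TH=1.45; q=down(A0-TH); r=rack(TH,.004)
ctrl.movel([*r,.30],q,vel=.15); st()
ctrl.movel([*r,.18],q,vel=.12)
print(ctrl.movel([*r,.138],q,vel=.06,stop_force=8)); st()
print(ctrl.movel([*r,.128],q,vel=.02,stop_force=5)); st()
pic,_=ctrl.capture("side"); pic2,_=ctrl.capture("wrist"); save("c4.png",np.hstack([cv2.resize(pic[120:300,250:500],(416,300)),cv2.resize(pic2,(384,300))]))
```

```text
t 19.06 p [ 0.5511 -0.0201  0.3002] F [ 0.6  0.9 -3.6] w 0.575
False
t 21.06 p [ 0.5514 -0.0193  0.1383] F [-0.7 -0.9 -4. ] w 0.578
True
t 21.47 p [ 0.5513 -0.0191  0.1311] F [-0.5 -0.5  5. ] w 0.577
```

View pics/c4.png

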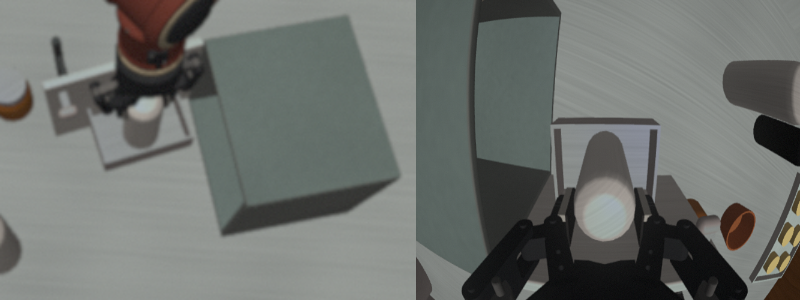

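Run:
```python
from h import *
TH=1.45; q=down(A0-TH); r=rack(TH,.004)
ctrl.command_gripper(0.78); ctrl.movel([*r,.20],q,vel=.08); ctrl.movel([*r,.30],q,vel=.2); st()
p,qh=handle(TH); ctrl.command_gripper(0.4,40)
ctrl.move_to([p[0],p[1],.30],qh); st()
pic,W=cloud("side"); P=W.reshape(-1,3); P=P[np.isfinite(P[:,0])]
k=np.hypot(P[:,0]-r[0],P[:,1]-r[1])<.04
S=P[k&(P[:,2]>.1)&(P[:,2]<.158)]; c,n=circ(S,r.copy(),.026); e,nn=ax(TH); print("shaker",c,n,"x",-(c-H)@nn-.04,"y",.095-(c-H)@e,"top",P[k,2].max())
b=P[(P[:,2]>.199)&(P[:,2]<.21)&(np.hypot(P[:,0]-p[0],P[:,1]-p[1])<.03)]; print("bar",len(b),np.median(b,0),p)
pic2,_=ctrl.capture("wrist"); save("c5.png",np.hstack([cv2.resize(pic[120:300,250:500],(416,300)),cv2.resize(pic2,(384,300))]))
```

```text
t 23.57 p [ 0.5504 -0.0184  0.2987] F [ 0.1  0.1 -0.6] w 0.78
t 25.33 p [ 0.4873 -0.1342  0.2999] F [0.3 0.2 0.4] w 0.399
shaker [ 0.55022784 -0.01969037] 182 x 0.002958334045300874 y -0.000365736451797119 top 0.1835290779359935
bar 31 [ 0.48705517 -0.13509872  0.20590072] [np.float64(0.48715591346693077), np.float64(-0.13447956280381795), 0.175]
```

View pics/c5.png

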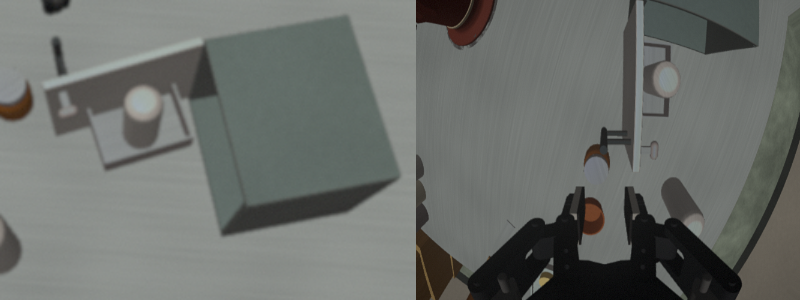

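Run:
```python
from h import *
p,q=handle(1.45)
print(ctrl.movel([p[0],p[1],.20],q,vel=.15,stop_force=15),ctrl.movel(p,q,vel=.08,stop_force=15)); ctrl.command_gripper(0.0,40); st()
for th in [*np.arange(1.3,.2,-.15),.12,.05,0.0]:
    p,q=handle(th); r=ctrl.movel(p,q,vel=.07,stop_force=30)
    s=ctrl.get_state(); print(round(th,2),r,np.round(s["wrist_force"],1),round(s["width"],3),round(s["clock"],1))
ctrl.sleep(.3); st()
pic,_=ctrl.capture("side"); save("c6.png",cv2.resize(pic[100:280,250:500],(600,432)))
```

```text
False False
t 27.07 p [ 0.4877 -0.1349  0.1757] F [-0.3 -0.2  2.4] w 0.111
1.3 False [ 0.6 -0.   4.7] 0.105 27.6
1.15 False [ 1.2 -0.2  4.8] 0.11 28.2
1.0 False [ 0.5 -0.6  5.5] 0.11 28.7
0.85 False [ 1.  -0.4  5.5] 0.108 29.3
0.7 False [ 1.1 -0.6  5.3] 0.105 29.9
0.55 False [ 0.1 -0.8  5. ] 0.108 30.4
0.4 False [0.2 0.4 5.8] 0.113 31.0
0.25 False [ 0.8 -0.6  6.3] 0.11 31.5
0.12 False [0.5 1.1 5.8] 0.105 32.0
0.05 False [-2.4 -9.2  6.2] 0.112 32.4
0.0 False [ -2.  -10.2   5.9] 0.108 32.7
t 32.96 p [0.664  0.0361 0.1756] F [-1.1 -4.6  4.8] w 0.108
```

View pics/c6.png

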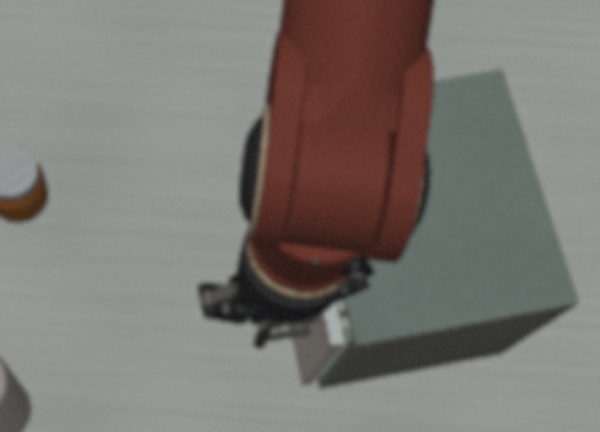

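Run:
```python
from h import *
for th in [-.02,-.04,-.06]:
    p,q=handle(th); r=ctrl.movel(p,q,vel=.04,stop_force=25); ctrl.sleep(.2)
    s=st(); print(th,r)
    if r or s["wrist_force"][1]<-22 or s["ee_pos"][1]>.0425: break
ctrl.command_gripper(0.4); ctrl.sleep(.2); s=st(); ctrl.movel([*s["ee_pos"][:2],.25],vel=.1)
s=st(); ctrl.movel([s["ee_pos"][0],s["ee_pos"][1]-.22,.33],vel=.25); st()
for n in("side","top"):
    pic,W=cloud(n); P=W.reshape(-1,3); P=P[np.isfinite(P[:,0])]
    b=P[(P[:,2]>.199)&(P[:,2]<.21)&(np.hypot(P[:,0]-.664,P[:,1]-.042)<.025)]; print("bar",n,len(b),np.median(b,0) if len(b) else "")
    e,nn=ax(0); D=P[(P[:,2]>.19)&(P[:,2]<.2)]; c=D[:,:2]-H; a=c@e; m=c@nn; k=(a>.02)&(a<.2)&(m>-.005)&(m<.03)
    if k.sum()>20: print("door line slope",np.polyfit(a[k],m[k],1),k.sum())
    save("fin_%s.png"%n,pic)
    if n=="side": x=cv2.resize(pic[100:280,250:500],(400,300))
    else: save("c7.png",np.hstack([x,cv2.resize(pic[130:280,150:350],(400,300))]))
```

```text
t 33.46 p [0.6644 0.0418 0.1756] F [ 0.1 -5.3  5.5] w 0.112
-0.02 False
t 33.91 p [0.6644 0.0418 0.1757] F [-0.4 -8.1  5.3] w 0.104
-0.04 False
t 34.36 p [0.6644 0.0417 0.1757] F [ -1.2 -12.7   5.5] w 0.106
-0.06 False
t 34.92 p [0.6643 0.0535 0.1743] F [ 0.1 -2.1 -1.8] w 0.402
t 35.83 p [0.6638 0.0541 0.2493] F [ 1.2  0.5 -0.7] w 0.398
t 36.91 p [ 0.664  -0.1635  0.3292] F [ 0.4  0.9 -0.7] w 0.397
bar side 30 [0.66530968 0.04098308 0.20645872]
door line slope [-0.00043029  0.00765868] 516
bar top 22 [0.66438874 0.04367511 0.204496  ]
door line slope [-0.00288835  0.00557314] 414
```

View pics/c7.png

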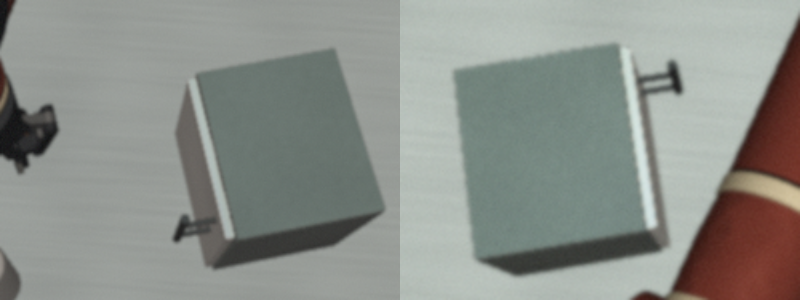

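Run:
```python
from h import *
ctrl.sleep(.3); st(); print(ctrl.hand_in())
```

```text
t 37.31 p [ 0.6639 -0.1653  0.3299] F [ 0.1 -0.4 -0.3] w 0.404
the job is handed in; nothing more can be done
None
```

The job is done and handed in at 37.3 s of the 67 s allowed. I opened the door to about 1.45 rad by its handle bar and stood the 130 mm light-metal shaker in the rack. I then gripped the bar again and pushed the door shut.

**Shaker in the rack:** the last measurement was taken just before closing. It stood about 3 mm off the rack centre in x and 0.4 mm in y. It touched down with its base at about 51 mm, and its top read 183 mm where upright would be 180, so it was standing. I could not see it once the door was shut.

**Door:** my first push stopped about 6 mm short at the handle, roughly 0.03 rad. I pushed further until the door met its stop and did not move as the push rose to about 13 N. In the final pictures:
- The bar is within about 2 mm of where it started.
- The door line is within 0.003 rad of shut.
- The arm is clear of everything.

**Ramekin and jar:** I never touched them, though I did not re-measure their positions at the end.

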